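# Clamp a cartridge against the port block with a T-handle

## Task

Stand the small grey cartridge upright in the open bay of the bench clamp, squarely between the rubber-faced pusher and the port block, and let go of it. Then wind the T-handle clockwise (seen from above), half turn by half turn, until the pusher has squeezed the cartridge squarely against the port block and the handle has come up firm (about 0.5 N m), but no further, for forcing it would crack the cartridge; then let go. Move the pusher only with the T-handle, and leave the tip rack, tub and bottle where they are.

Things in the scene. Friction and masses are not known exactly. Their poses are not given: they have to be found in the camera images.
- handle_mid (a point): Centre of the T-handle's cross bar, on the upright spindle axis, 125 mm above the bench; x runs along the bar. Round steel bar 12 mm thick, an 18 mm ball at each end 58 mm from the axis, free to grip or push 16 to 48 mm from the axis. It turns over a housing 67 mm high with a 34 mm boss up to 79 mm, and neither rises nor sinks.
- handle: The same T-handle; origin on its axis at bench height, x along the bar. Friction 0.15 to 0.2 N m; stays where left. After 4 to 9 rad clockwise the cartridge is caught; then the torque climbs by about 0.5 N m per rad. Firm: 0.4 to 0.6 N m in all (10 to 15 N at 40 mm); over 0.65 crushes. Let go, it springs back a little and still holds. Where it comes firm varies: feel for it.
- dock: Bench clamp, fixed: dark grey base plate 110 x 315 x 12 mm; origin on the bench, z up. Spindle housing 60 x 60 mm, 67 mm high, centred at x = 0, y = -90 mm. Port block, 70 mm wide in x, 67 mm high, at y = +105 to 140 mm; its rubber port face (looking to -y) is adjustable and stands anywhere from y = +88 to +100 mm. The bay between face and pusher is open at the sides and above.
- guard_top (a point): Top middle of an upright guard plate on the clamp, behind the spindle: 6 mm thick (x), 22 to 70 mm from the spindle axis towards the clamp's -y, its top 116 mm above the bench. The bar passes 3 mm over it, but fingers hanging below the bar cannot pass, so the bar must be let go and taken anew about every half turn.
- bay (a point): Point on top of the base plate (12 mm above the bench), on the clamp's middle line at y = +62 mm; axes as the clamp's. A cartridge standing centred over it, its 50 mm side along x, is well placed.
- pusher: Pusher on a toothed rack, moved 5 mm towards the port block (+y) by each radian of the T-handle clockwise: 60 mm wide (x), 15 to 55 mm above the bench, axes as the clamp's. Its spring-backed rubber face (to +y) lies 20 mm ahead of this origin. Firm, it presses the cartridge with 30 to 80 N; over 100 N cracks it.
- cartridge_mid (a point): Centre (half-way up) of the loose grey cartridge, an upright block 50 mm (its x) x 30 mm (its y) x 50 mm high, about 0.12 kg, alike front and back. Starts standing on the bench. Its 30 mm depth goes along the clamp's y.
- cartridge: The same cartridge; origin at the centre of its underside.
- tip_rack: Bystander: blue pipette tip rack 120 x 80 x 58 mm, origin under its centre.
- tub: Bystander: clear open tub 90 x 140 x 50 mm, origin under its centre.
- reagent: Bystander: bottle with orange cap, 60 mm across, 120 mm tall, origin under its centre.
Mind the look-alikes: they are no part of the job. What is meant by the cartridge is not brown, green or turquoise, and is the smaller of those in its own colour.

How it is judged:
By the outcome, as a careful person would: the job done as asked, in the order asked, and still so for the second after the job is handed in, with the robot touching nothing.
It also fails if it takes over 72 s, if anything falls off the work surface, if the arm or the gripper's body presses on something with over 40 N, if the wrist force passes 120 N, or if a joint passes its speed limit or range.

## Robot

A 6-joint arm with a two-finger parallel gripper is mounted at the origin on the work surface. World frame = base frame: x ahead of the robot, y to its left, z up, the work surface at z = 0. Lengths are in m, angles in rad, forces in N, time in s.
With the tool pointing down it reaches from about 0.225 to 0.725 m from the base axis. Payload 3.1 kg.
Tool frame: the origin (TCP) lies midway between the tips of the shut fingers; the grasp point (between the pads) lies 19 mm behind it; z points along the fingers, y is the direction in which the jaws open and shut (so a half turn about z gives the same grasp; the last joint's range is limited). The gripper opens to 85 mm and grips with 20 to 120 N. Pads are 22 mm wide; open, the fingers measure 114 mm over their backs; the gripper's body (76 mm by 85 mm) begins 54 mm behind the grasp point. The pads swing forward as they close: fully open they stand 13 mm farther back than shut.
Start: joints at [-1.364, 0.048, 0.099, 1.622, 0, 1.443], TCP at [0.172, -0.496, 0.231] pointing down, gripper open.
Joint ranges: [-2.91, 2.91], [-0.99, 1.94], [-1.21, 1.42], [-2.12, 2.29], [-1.49, 1.47], [-3.14, 3.14]. Speed limits (rad/s): [2.79, 2.79, 3.14, 3.14, 3.14, 3.14].

## Interface

Orientations are given as a unit quaternion [w, x, y, z].
In Python, from rig import robot gives the robot as it stands. The module is installed in compiled form; this text tells all that it offers.
- The arm moves only by the tool servo_tool, never from a script. Its argument "commands" is a list of rows, each an object with "offset": the shift along the tool's x, y, z in mm, a list of three; "turn": the turn, a rotation vector about the tool's x, y, z in rad, a list of three. In form: [{"offset": [tx, ty, tz], "turn": [ax, ay, az]}, ...]. A call has 1 to 20 rows; each row shifts and turns the pose as measured when the row begins, along the tool's axes as they then stand; what a row does not reach is not made up. A row lasts 1/8 s, in which the tool goes at most 62.5 mm and 10.7 degrees, less where a joint would pass 70% of its speed; a pose out of reach is approached as far as the arm can. A call is refused whole if a number of a shift passes 62.5 or a number of a turn 0.188, either way. A call with a gripper value outside its range is refused whole. "hand" is the finger opening in mm, from 0 to 85.4, set as the call begins (left out, the last holds). The fingers move at their own pace and stop on an object; the grip force is fixed at half the most. Time passes only in rows, so rows that do not move let the fingers close. It gives the time, the measured TCP pose, the force and the opening at its end, in the units of the state.
- robot.state(): the state, without advancing time (a new reading comes with each control period).
- robot.capture(name): name is "side" or "top"; returns the picture (384x512x3 uint8, red, green, blue); there is no depth.
- robot.camera_params(name): a dict with "mtx" (3x3 intrinsics, pixels), "cam_to_world" (4x4, takes a point from camera to world coordinates). Camera axes: x right, y down, z forward; pixel columns grow to the right and rows downward; lengths in m; the calibration is good to about 2 mm. A picture is of the moment at which its call begins. camera_params takes no time and is no camera call.
- robot.finish_job(): hands the job in, once; it reports no verdict.
The state is a dict: "time_s": time; "qpos": joint angles; "qvel": joint speeds; "effort": joint torques, N m; "ee_pos": TCP position; "ee_rot": TCP orientation; "force": force on the tool from outside, world axes, zero at the start; "torque": the same for the moment, N m; "grip_width": finger opening in m.
Only numpy, scipy, OpenCV 4.12 (cv2) and the standard library are available. Lean on these libraries where they do the work, as an engineer would, in place of code of your own. Each camera call takes 0.05 s, during which the arm holds its last target. There are 200 camera calls.

## Working session

There is one attempt and no reset: what is moved stays moved. The work goes in short steps, Python scripts to look and compute and a tool call to move; the robot and the scene stay as the last step left them, time stands still between calls to the robot, and variables do not carry over. Pictures are saved under pics/ and viewed, about 8 in all and at most 12, crops included, and the job is handed in when it is done.

Besides the shell and the picture viewer there is one more tool, called after ">>>" as name(argument=value, ...), one argument or row to a line, values as JSON. servo_tool: Moves the arm, as the interface text tells. Its arguments: {"type":"object","properties":{"commands":{"type":"array","items":{"type":"object","properties":{"offset":{"type":"array","items":{"type":"number"}},"turn":{"type":"array","items":{"type":"number"}}}}},"hand":{"type":"number"}},"required":["commands"]}

```bash
mkdir -p pics; python3 - <<'E'
from rig import robot
import cv2
for n in("side","top"):
    cv2.imwrite(f"pics/{n}0.png",cv2.resize(robot.capture(n)[:,:,::-1],(768,576),interpolation=cv2.INTER_CUBIC))
    p=robot.camera_params(n);print(p["mtx"].round(1).tolist(),p["cam_to_world"].round(4).tolist())
s=robot.state();print(s)
E
```

```text
[[379.7, 0.0, 260.5], [0.0, 379.7, 194.5], [0.0, 0.0, 1.0]] [[-0.7425, -0.3632, 0.5629, -0.1425], [-0.6699, 0.4102, -0.6189, 0.7621], [-0.0061, -0.8366, -0.5479, 0.8153], [0.0, 0.0, 0.0, 1.0]]
[[460.0, 0.0, 255.6], [0.0, 460.0, 193.8], [0.0, 0.0, 1.0]] [[-0.001, -0.9885, 0.1514, 0.3859], [-1.0, 0.0013, 0.0022, -0.0223], [-0.0024, -0.1514, -0.9885, 1.5008], [0.0, 0.0, 0.0, 1.0]]
{'time_s': 0.1, 'qpos': array([-1.36381744e+00,  4.86805882e-02,  9.77286753e-02,  1.62200148e+00,
        2.74593565e-06,  1.44300937e+00]), 'qvel': array([ 2.39982477e-04, -8.58651003e-04,  4.53157583e-03, -6.70528558e-04,
        5.84703040e-05, -5.51070933e-04]), 'effort': array([ 3.12047821e-03, -3.39852583e+01,  3.20934927e+01,  1.57953036e-02,
        3.09718826e-05,  2.95799779e-06]), 'ee_pos': array([ 0.17236689, -0.49530403,  0.23021924]), 'ee_rot': array([-1.07774041e-03,  9.86023581e-01,  1.66602324e-01, -4.13224443e-05]), 'force': array([-0.16808417, -0.16919679,  0.46821903]), 'torque': array([0.00882782, 0.06528854, 0.00739495]), 'grip_width': 0.08541762913661143}
```

View pics/top0.png

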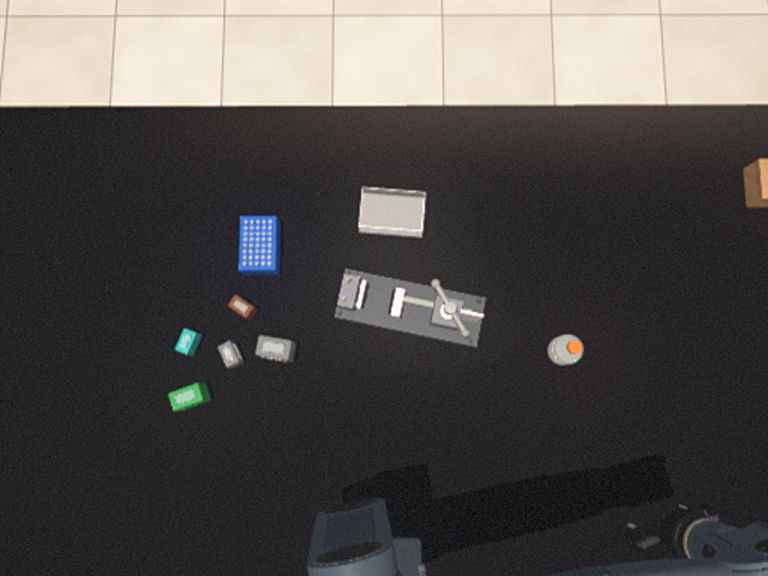

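View pics/side0.png

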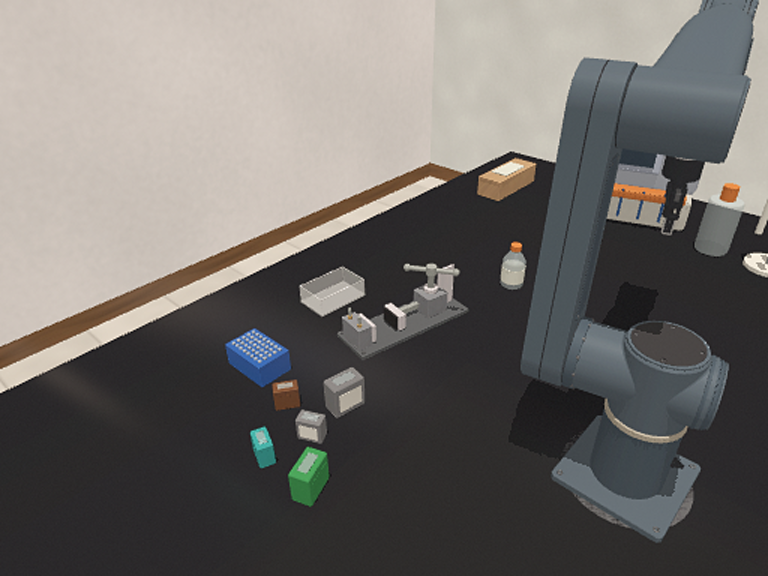

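The top view shows the clamp around (410,307). There are two grey blocks, small (230,354) and large (275,348), plus brown (241,306), turquoise (187,342) and green (188,397). The small grey one fits the description, so I'll confirm it in an enlarged crop.

```bash
python3 - <<'E'
from rig import robot
import cv2,numpy as np
t=robot.capture("top")[:,:,::-1];s=robot.capture("side")[:,:,::-1]
cv2.imwrite("pics/t_raw.png",t);cv2.imwrite("pics/s_raw.png",s)
z=lambda im,x,y,w,h:cv2.resize(im[y:y+h,x:x+w],(400,300),interpolation=cv2.INTER_CUBIC)
# top: cart 8x crop (50x37), clamp (120x90)
a=z(t,135,215,64,48);b=z(t,218,168,112,84);c=z(s,190,240,64,48);d=z(s,215,165,112,84)
cv2.imwrite("pics/crops0.png",np.vstack([np.hstack([a,b]),np.hstack([c,d])]))
E
```

```text
(no output)
```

View pics/crops0.png

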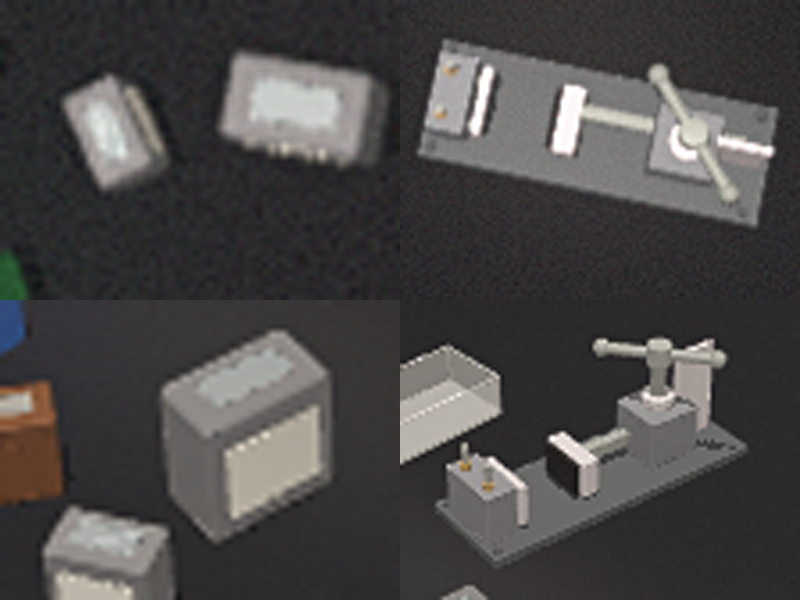

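The crops confirm it. The small grey block (top view 230,354) is clearly smaller than the grey look-alike (275,348). The clamp's four base corners, the handle balls, the pusher and the port face are all clear, so I'll fit poses now.

```bash
cat >h.py <<'E'
import numpy as np,cv2
from rig import robot
P={n:robot.camera_params(n) for n in("top","side")}
def proj(n,X):
    M=np.linalg.inv(P[n]["cam_to_world"]);c=np.atleast_2d(X)@M[:3,:3].T+M[:3,3];u=c@P[n]["mtx"].T
    return u[:,:2]/u[:,2:]
def unproj(n,uv,z):
    C=P[n]["cam_to_world"];d=C[:3,:3]@np.linalg.inv(P[n]["mtx"])@[uv[0],uv[1],1.]
    return C[:3,3]+d*(z-C[2,3])/d[2]
def R(a):return np.array([[np.cos(a),-np.sin(a)],[np.sin(a),np.cos(a)]])
def box(x,y,a,sx,sy,z0,z1):
    return np.array([[*(R(a)@[i*sx/2,j*sy/2]+[x,y]),z] for i in(-1,1) for j in(-1,1) for z in(z0,z1)])
def ref(T,p):return R(T[2]).T@(np.asarray(p)[:2]-T[:2])
def fitbox(masks,x0,size,z0,z1):
    from scipy.optimize import differential_evolution as de
    def cost(v):
        c=0
        for n,m in masks.items():
            h=cv2.convexHull((proj(n,box(*v,*size,z0,z1))*4*16-0+1.5*16).astype(np.float32)).round().astype(np.int32)
            r=np.zeros((1536,2048),np.uint8);cv2.fillConvexPoly(r,h,1,shift=4)
            r=cv2.resize(r.astype(np.float32),(512,384),interpolation=cv2.INTER_AREA);c+=abs(r-m).sum()/m.sum()
        return c
    r=de(cost,[(x0[0]-.02,x0[0]+.02),(x0[1]-.02,x0[1]+.02),(x0[2]-.5,x0[2]+.5)],maxiter=40,popsize=8,seed=0,polish=False)
    return r.x,r.fun
E
cat >m.py <<'E'
from h import *
from scipy.optimize import least_squares
t=cv2.imread("pics/t_raw.png");s=cv2.imread("pics/s_raw.png")
T=lambda x,y:np.array([218+(x-400)/3.571-.36,168+y/3.571-.36])
S=lambda x,y:np.array([215+(x-400)/3.571-.36,165+(y-300)/3.571-.36])
# dock corners (x,y,z in dock)
obs=[("top",T(445,40),(.055,.1575,.012)),("top",T(418,157),(-.055,.1575,.012)),("top",T(757,226),(-.055,-.1575,.012)),("top",T(778,107),(.055,-.1575,.012)),
("side",S(497,562),(-.055,.1575,0)),("side",S(437,506),(.055,.1575,.012)),("side",S(747,445),(-.055,-.1575,.012))]
f=lambda v,o:proj(o[0],np.r_[R(v[2])@o[2][:2]+v[:2],o[2][2]])[0]-o[1]
g=lambda O:least_squares(lambda v:np.concatenate([f(v,o) for o in O]),[.45,-.03,-.15])
for nm,O in(("all",obs),("top",obs[:4]),("side",obs[4:])):
    r=g(O);print(nm,r.x.round(4),r.fun.round(1))
D=g(obs).x
b=[unproj("top",T(*p),.125) for p in((658,72),(730,195),(693,132))]
print("balls",[ref(D,q).round(4) for q in b],"len",np.linalg.norm(b[0]-b[1]),"angle world",np.arctan2(*(b[0]-b[1])[1::-1]))
for nm,p,z in(("pusher front corners",(553,152),.055),("",(566,86),.055),("back",(578,154),.055),("",(587,88),.055),("port face R",(482,136),.06),("",(495,68),.06)):
    print(nm,ref(D,unproj("top",T(*p),z)).round(4))
u=[unproj("top",(p[0]/6.25+135-.4,p[1]/6.25+215-.4),.05) for p in((63,98),(115,73),(163,158),(107,190))]
print("cart top corners",[q[:2].round(3) for q in u])
ms={}
for n,im,(x,y,w,h) in(("top",t,(143,224,21,25)),("side",s,(194,270,26,28))):
    m=np.zeros(im.shape[:2],np.float32);G=im.astype(np.float32).mean(2)
    m[y:y+h,x:x+w]=np.clip((G[y:y+h,x:x+w]-45)/50,0,1)
    ms[n]=m
    k=(m>.5).astype(np.uint8);print(n,k.sum(),cv2.boundingRect(k))
c=np.mean([q[:2] for q in u],0)
for a in(0,.6,1.2,-.6,-1.2):
    print(a,*fitbox(ms,[*c,a],(.05,.03),0,.05))
E
python3 m.py
```

```text
all [ 0.5783 -0.0776 -0.2032] [-0.3 -0.   0.2 -0.2  0.4 -0.1  0.6  0.2 -0.   2.3 -1.  -1.1  0.5 -0.5]
top [ 0.5782 -0.0769 -0.2031] [-0.6  0.  -0.1 -0.2  0.2 -0.1  0.4  0.2]
side [ 0.5793 -0.0797 -0.2036] [ 0.2  1.8 -0.7 -1.5  0.6 -0.8]
balls [array([ 0.0451, -0.0372]), array([-0.0455, -0.1163]), array([ 0.0006, -0.0759])] len 0.12024048522642115 angle world 0.514044350869015
pusher front corners [-0.0316  0.0375]
 [0.0287 0.038 ]
back [-0.0289  0.0155]
 [0.0307 0.0193]
port face R [-0.0308  0.1018]
 [0.0311 0.103 ]
cart top corners [array([0.492, 0.331]), array([0.505, 0.305]), array([0.462, 0.28 ]), array([0.446, 0.307])]
top 206 (145, 227, 17, 19)
side 383 (194, 270, 26, 26)
0 [0.4758657  0.30864483 0.4502785 ] 0.25866878032684326
0.6 [0.47590252 0.30881456 0.43127964] 0.2562473714351654
1.2 [0.4753445  0.30761976 0.7007981 ] 0.3960379362106323
-0.6 [ 0.47512723  0.30944828 -0.10164734] 0.576707124710083
-1.2 [ 0.47631978  0.3080726  -1.69619509] 0.8669913411140442
```

```bash
cat >>h.py <<'E'
from scipy.spatial.transform import Rotation as Ro
D=np.array([.5808,-.0654,-.2032])   # dock origin (plate centre is 12.5 mm behind it), yaw
W=lambda x,y:R(D[2])@[x,y]+D[:2]
SP=W(0,-.09);BAY=W(0,.062)
def go(p,psi):
    """tool-frame offset mm and turn to pose p, tool x at yaw psi, pointing down"""
    s=robot.state();r=Ro.from_quat(np.roll(s["ee_rot"],-1));M=r.as_matrix()
    c,q=np.cos(psi),np.sin(psi);T=np.array([[c,q,0],[q,-c,0],[0,0,-1]])
    print("t",round(s["time_s"],2),"pos",s["ee_pos"].round(4),"psi",np.arctan2(M[1,0],M[0,0]).round(3),"q6",s["qpos"][5].round(3),"F",s["force"].round(1),"M",s["torque"].round(2),"w",round(s["grip_width"],4))
    print("  now-frame offset",(M.T@(np.r_[p]-s["ee_pos"])*1e3).round(1),"turn",(Ro.from_matrix(M.T@T).as_rotvec()).round(3),"| final-frame offset",(T.T@(np.r_[p]-s["ee_pos"])*1e3).round(1))
E
python3 - <<'E'
from h import *
ms={}
for n,f,c0 in(("top","pics/t_raw.png",(153,236)),("side","pics/s_raw.png",(207,284))):
    G=cv2.imread(f).astype(np.float32).mean(2)
    k,l,st,_=cv2.connectedComponentsWithStats((G>55).astype(np.uint8));i=l[c0[1],c0[0]];print(n,st[i])
    ms[n]=np.where(cv2.dilate((l==i).astype(np.uint8),np.ones((3,3)))>0,np.clip((G-35)/50,0,1),0).astype(np.float32)
for nn in(("top","side"),("top",),("side",)):
    print(nn,*fitbox({n:ms[n] for n in nn},(.475,.307,.45),(.05,.03),0,.05))
print("SP",SP,"BAY",BAY)
go([.475,.307,.15],2.05)
E
```

```text
top [145 227  17  19 222]
side [197 273  21  23 390]
('top', 'side') [0.47599624 0.30862379 0.43645811] 0.1604531854391098
('top',) [0.47610737 0.30882859 0.44533575] 0.06272982805967331
('side',) [0.47608944 0.30655918 0.46459877] 0.08261381834745407
SP [ 0.56263759 -0.15354832] BAY [ 0.59331188 -0.0046756 ]
t 0.2 pos [ 0.1724 -0.4955  0.2306] psi 0.335 q6 1.443 F [-0.1 -0.3  0.3] M [-0.06  0.    0.  ] w 0.0854
  now-frame offset [ 549.4 -658.4   81.6] turn [-1.000e-03 -1.000e-03 -1.715e+00] | final-frame offset [572.6 638.5  80.6]
```

>>> servo_tool(
  commands=[
    {"offset": [0, 0, 0], "turn": [0, 0, -0.168]},
    {"offset": [0, 0, 0], "turn": [0, 0, -0.168]},
    {"offset": [0, 0, 0], "turn": [0, 0, -0.168]},
    {"offset": [0, 0, 0], "turn": [0, 0, -0.168]},
    {"offset": [0, 0, 0], "turn": [0, 0, -0.168]},
    {"offset": [0, 0, 0], "turn": [0, 0, -0.168]},
    {"offset": [0, 0, 0], "turn": [0, 0, -0.168]},
    {"offset": [0, 0, 0], "turn": [0, 0, -0.168]},
    {"offset": [0, 0, 0], "turn": [0, 0, -0.168]},
    {"offset": [0, 0, 0], "turn": [0, 0, -0.168]},
  ],
  hand=66,
)

```text
time_s: 1.45
ee_pos: [0.172, -0.4936, 0.2268]
ee_rot: [-0.003, 0.51, 0.86, 0.003]
force: [-0.7, 0.1, 0.1]
grip_width: 0.0659
```

>>> servo_tool(
  commands=[
    {"offset": [30, 31, 0]},
    {"offset": [30, 31, 0]},
    {"offset": [30, 31, 0]},
    {"offset": [30, 31, 0]},
    {"offset": [30, 31, 0]},
    {"offset": [30, 31, 0]},
    {"offset": [30, 31, 0]},
    {"offset": [30, 31, 0]},
    {"offset": [30, 31, 0]},
    {"offset": [30, 31, 0]},
    {"offset": [30, 31, 0]},
    {"offset": [30, 31, 0]},
    {"offset": [30, 31, 0]},
    {"offset": [30, 31, 0]},
    {"offset": [30, 31, 0]},
    {"offset": [30, 31, 0]},
    {"offset": [30, 31, 0]},
    {"offset": [30, 31, 0]},
    {"offset": [30, 31, 0]},
    {"offset": [0, 0, 0]},
  ],
)

```text
$.commands[0]: bad value
```

```bash
python3 -c "
from h import *
go([.476,.308,.15],2.016)"
```

```text
t 1.45 pos [ 0.172  -0.4936  0.2268] psi 2.071 q6 -0.293 F [-0.7  0.1  0.1] M [-0.03  0.02 -0.01] w 0.0659
  now-frame offset [557.  650.9  83.2] turn [ 0.002 -0.008  0.055] | final-frame offset [592.6 619.6  76.8]
```

>>> servo_tool(
  commands=[
    {"offset": [0, 0, 0], "turn": [0.002, -0.008, 0.055]},
    {"offset": [30, 31, 0], "turn": [0, 0, 0]},
    {"offset": [30, 31, 0], "turn": [0, 0, 0]},
    {"offset": [30, 31, 0], "turn": [0, 0, 0]},
    {"offset": [30, 31, 0], "turn": [0, 0, 0]},
    {"offset": [30, 31, 0], "turn": [0, 0, 0]},
    {"offset": [30, 31, 0], "turn": [0, 0, 0]},
    {"offset": [30, 31, 0], "turn": [0, 0, 0]},
    {"offset": [30, 31, 0], "turn": [0, 0, 0]},
    {"offset": [30, 31, 0], "turn": [0, 0, 0]},
    {"offset": [30, 31, 0], "turn": [0, 0, 0]},
    {"offset": [30, 31, 0], "turn": [0, 0, 0]},
    {"offset": [30, 31, 0], "turn": [0, 0, 0]},
    {"offset": [30, 31, 0], "turn": [0, 0, 0]},
    {"offset": [30, 31, 0], "turn": [0, 0, 0]},
    {"offset": [30, 31, 0], "turn": [0, 0, 0]},
    {"offset": [30, 31, 0], "turn": [0, 0, 0]},
    {"offset": [30, 31, 0], "turn": [0, 0, 0]},
    {"offset": [30, 31, 0], "turn": [0, 0, 0]},
    {"offset": [0, 0, 0], "turn": [0, 0, 0]},
  ],
)

```text
time_s: 3.95
ee_pos: [0.4515, 0.2573, 0.2237]
ee_rot: [0.001, 0.535, 0.845, 0.001]
force: [0.1, -0.3, -0.0]
grip_width: 0.0656
```

```bash
python3 -c "
from h import *
go([.476,.308,.1],2.016)"
```

```text
t 3.95 pos [0.4515 0.2573 0.2237] psi 2.013 q6 1.518 F [ 0.1 -0.3 -0. ] M [-0.03  0.01  0.  ] w 0.0656
  now-frame offset [ 35.4  43.4 123.8] turn [ 0.003  0.001 -0.003] | final-frame offset [ 35.2  43.9 123.7]
```

>>> servo_tool(
  commands=[
    {"offset": [18, 22, 20], "turn": [0, 0, 0]},
    {"offset": [17, 22, 40], "turn": [0, 0, 0]},
    {"offset": [0, 0, 40], "turn": [0, 0, 0]},
    {"offset": [0, 0, 23], "turn": [0, 0, 0]},
    {"offset": [0, 0, 0], "turn": [0, 0, 0]},
  ],
)

```text
time_s: 4.58
ee_pos: [0.477, 0.3059, 0.0983]
ee_rot: [0.002, 0.536, 0.844, 0.0]
force: [-0.6, 0.2, 0.2]
grip_width: 0.066
```

```bash
python3 -c "
from h import *
go([.476,.308,.011],2.016)"
```

```text
t 4.58 pos [0.477  0.3059 0.0983] psi 2.011 q6 1.584 F [-0.6  0.2  0.2] M [-0.05  0.05 -0.01] w 0.066
  now-frame offset [ 2.6 -0.2 87.2] turn [ 0.002  0.003 -0.005] | final-frame offset [ 2.4 -0.  87.3]
```

>>> servo_tool(
  commands=[
    {"offset": [2.5, 0, 30], "turn": [0, 0, 0]},
    {"offset": [0, 0, 30], "turn": [0, 0, 0]},
    {"offset": [0, 0, 22], "turn": [0, 0, 0]},
    {"offset": [0, 0, 4], "turn": [0, 0, 0]},
    {"offset": [0, 0, 0], "turn": [0, 0, 0]},
  ],
)

```text
time_s: 5.2
ee_pos: [0.4814, 0.3074, 0.0194]
ee_rot: [0.005, 0.537, 0.843, 0.005]
force: [0.3, -0.3, -0.2]
grip_width: 0.066
```

>>> servo_tool(
  commands=[
    {"offset": [0, 0, 0], "turn": [0, 0, 0]},
    {"offset": [0, 0, 0], "turn": [0, 0, 0]},
    {"offset": [0, 0, 0], "turn": [0, 0, 0]},
    {"offset": [0, 0, 0], "turn": [0, 0, 0]},
  ],
  hand=30,
)

```text
time_s: 5.7
ee_pos: [0.4838, 0.3083, 0.0236]
ee_rot: [0.007, 0.537, 0.843, 0.007]
force: [1.1, -0.7, 0.6]
grip_width: 0.049
```

```bash
python3 -c "
from h import *
go([*BAY,.13],D[2]+np.pi/2)"
```

```text
t 5.7 pos [0.4838 0.3083 0.0236] psi 2.007 q6 1.587 F [ 1.1 -0.7  0.6] M [-0.01  0.   -0.01] w 0.049
  now-frame offset [-330.4  -30.9 -105.8] turn [ 0.021 -0.003  0.64 ] | final-frame offset [-284.4  170.5 -106.4]
```

>>> servo_tool(
  commands=[
    {"offset": [0, 0, 0], "turn": [0.02, 0, 0]},
    {"offset": [0, 0, 0], "turn": [0, 0, 0]},
    {"offset": [0, 0, 0], "turn": [0, 0, 0]},
  ],
  hand=66,
)

```text
time_s: 6.08
ee_pos: [0.484, 0.3085, 0.0237]
ee_rot: [0.001, 0.537, 0.843, -0.001]
force: [0.1, -0.5, 0.0]
grip_width: 0.0662
```

```bash
python3 -c "
from h import *
go([.476,.308,.009],2.016)"
```

```text
t 6.08 pos [0.484  0.3085 0.0237] psi 2.007 q6 1.587 F [ 0.1 -0.5  0. ] M [-0.    0.02 -0.01] w 0.0662
  now-frame offset [ 3.  -7.5 14.7] turn [-0.001  0.004 -0.009] | final-frame offset [ 3.  -7.5 14.7]
```

>>> servo_tool(
  commands=[
    {"offset": [0, 0, 8], "turn": [0, 0, 0]},
    {"offset": [0, 0, 6], "turn": [0, 0, 0]},
    {"offset": [0, 0, 2], "turn": [0, 0, 0]},
  ],
)

```text
time_s: 6.45
ee_pos: [0.4838, 0.3084, 0.0063]
ee_rot: [0.001, 0.537, 0.843, -0.002]
force: [0.1, -0.6, 0.4]
grip_width: 0.0663
```

>>> servo_tool(
  commands=[
    {"offset": [0, 0, 0], "turn": [0, 0, 0]},
    {"offset": [0, 0, 0], "turn": [0, 0, 0]},
    {"offset": [0, 0, 0], "turn": [0, 0, 0]},
  ],
  hand=30,
)

```text
time_s: 6.82
ee_pos: [0.4835, 0.3082, 0.006]
ee_rot: [0.001, 0.537, 0.843, -0.002]
force: [-0.5, 0.2, -1.2]
grip_width: 0.0495
```

```bash
python3 -c "
from h import *
go([*BAY,.13],D[2]+np.pi/2)"
```

```text
t 6.83 pos [0.4835 0.3082 0.006 ] psi 2.007 q6 1.587 F [-0.5  0.2 -1.2] M [-0.05 -0.03  0.06] w 0.0495
  now-frame offset [-330.4  -33.  -122.7] turn [-0.001  0.004  0.64 ] | final-frame offset [-284.2  170.7 -124. ]
```

>>> servo_tool(
  commands=[
    {"offset": [0, 0, -20], "turn": [0, 0, 0]},
    {"offset": [0, 0, -40], "turn": [0, 0, 0]},
    {"offset": [0, 0, -40], "turn": [0, 0, 0.13]},
    {"offset": [0, 0, -20], "turn": [0, 0, 0.17]},
    {"offset": [0, 0, 0], "turn": [0, 0, 0.17]},
    {"offset": [0, 0, 0], "turn": [0, 0, 0.17]},
    {"offset": [-25, 15, 0], "turn": [0, 0, 0]},
    {"offset": [-35, 21, 0], "turn": [0, 0, 0]},
    {"offset": [-35, 21, 0], "turn": [0, 0, 0]},
    {"offset": [-35, 21, 0], "turn": [0, 0, 0]},
    {"offset": [-35, 21, 0], "turn": [0, 0, 0]},
    {"offset": [-35, 21, 0], "turn": [0, 0, 0]},
    {"offset": [-35, 21, 0], "turn": [0, 0, 0]},
    {"offset": [-25, 15, 0], "turn": [0, 0, 0]},
    {"offset": [-15, 5, 0], "turn": [0, 0, 0]},
    {"offset": [0, 0, 0], "turn": [0, 0, 0]},
  ],
)

```text
time_s: 8.82
ee_pos: [0.5792, -0.0041, 0.1273]
ee_rot: [-0.0, 0.781, 0.624, -0.004]
force: [-0.4, 0.5, -0.3]
grip_width: 0.0492
```

```bash
python3 -c "
from h import *
go([*BAY,.09],D[2]+np.pi/2)"
```

```text
t 8.82 pos [ 0.5792 -0.0041  0.1273] psi 1.348 q6 1.674 F [-0.4  0.5 -0.3] M [-0.01  0.06  0.03] w 0.0492
  now-frame offset [ 2.8 14.1 37.2] turn [-0.005  0.006 -0.019] | final-frame offset [ 2.3 14.  37.3]
```

>>> servo_tool(
  commands=[
    {"offset": [0, 14, 10], "turn": [-0.005, 0.006, -0.019]},
    {"offset": [0, 0, 25], "turn": [0, 0, 0]},
    {"offset": [0, 0, 15], "turn": [0, 0, 0]},
    {"offset": [0, 0, 5], "turn": [0, 0, 0]},
  ],
)

```text
time_s: 9.32
ee_pos: [0.5945, -0.0034, 0.0697]
ee_rot: [-0.0, 0.773, 0.635, 0.001]
force: [0.1, -0.1, -1.1]
grip_width: 0.0494
```

```bash
python3 - <<'E'
from h import *
go([*W(0,.059),.018],D[2]+np.pi/2)
t=robot.capture("top")[:,:,::-1];s=robot.capture("side")[:,:,::-1]
cv2.imwrite("pics/t1.png",t);cv2.imwrite("pics/s1.png",s)
z=lambda im,x,y,w,h:cv2.resize(im[y:y+h,x:x+w],(400,300),interpolation=cv2.INTER_CUBIC)
cv2.imwrite("pics/crops1.png",np.hstack([z(t,218,168,112,84),z(s,215,165,112,84)]))
E
```

```text
t 9.32 pos [ 0.5945 -0.0034  0.0697] psi 1.375 q6 1.647 F [ 0.1 -0.1 -1.1] M [-0.    0.05 -0.01] w 0.0494
  now-frame offset [-4.6 -1.  51.7] turn [ 0.001 -0.002  0.007] | final-frame offset [-4.5 -0.9 51.7]
```

View pics/crops1.png

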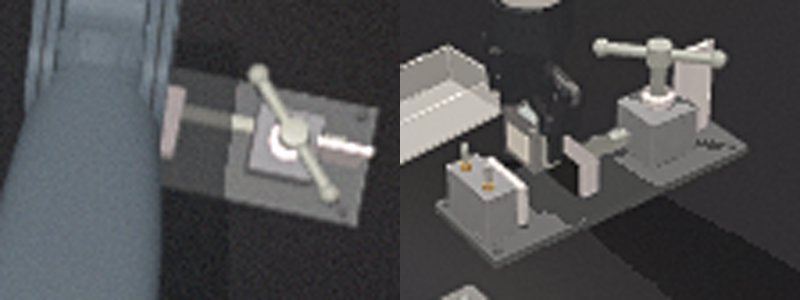

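The cartridge hangs between the pusher and the port face (side crop about 530,140) and there is space on both sides. I'm lowering it.

>>> servo_tool(
  commands=[
    {"offset": [-4.5, -1, 15], "turn": [0, 0, 0.007]},
    {"offset": [0, 0, 20], "turn": [0, 0, 0]},
    {"offset": [0, 0, 10], "turn": [0, 0, 0]},
    {"offset": [0, 0, 3], "turn": [0, 0, 0]},
  ],
)

```text
time_s: 9.93
ee_pos: [0.5945, -0.0086, 0.0222]
ee_rot: [0.002, 0.775, 0.631, 0.003]
force: [0.3, 0.2, -0.3]
grip_width: 0.0495
```

```bash
python3 -c "
from h import *
go([*W(0,.059),.018],D[2]+np.pi/2)"
```

```text
t 9.93 pos [ 0.5945 -0.0086  0.0222] psi 1.367 q6 1.647 F [ 0.3  0.2 -0.3] M [ 0.01 -0.02  0.02] w 0.0495
  now-frame offset [ 0.6 -2.   4.2] turn [ 0.006 -0.002 -0.001] | final-frame offset [ 0.6 -2.   4.2]
```

>>> servo_tool(
  commands=[
    {"offset": [0, -2, 2.5], "turn": [0.006, 0, 0]},
    {"offset": [0, 0, 2], "turn": [0, 0, 0]},
  ],
)

```text
time_s: 10.18
ee_pos: [0.593, -0.0084, 0.0183]
ee_rot: [-0.0, 0.775, 0.631, 0.001]
force: [-0.2, 0.1, -0.7]
grip_width: 0.0494
```

>>> servo_tool(
  commands=[
    {"offset": [0, 0, 0], "turn": [0, 0, 0]},
    {"offset": [0, 0, 0], "turn": [0, 0, 0]},
    {"offset": [0, 0, 0], "turn": [0, 0, 0]},
  ],
  hand=66,
)

```text
time_s: 10.55
ee_pos: [0.5945, -0.0085, 0.0201]
ee_rot: [0.001, 0.775, 0.631, 0.002]
force: [-0.1, -0.2, -0.4]
grip_width: 0.0658
```

>>> servo_tool(
  commands=[
    {"offset": [0, 0, -20], "turn": [0, 0, 0]},
    {"offset": [0, 0, -50], "turn": [0, 0, 0]},
    {"offset": [0, 0, -50], "turn": [0, 0, 0]},
    {"offset": [0, 0, -40], "turn": [0, 0, 0]},
  ],
)

```text
time_s: 11.05
ee_pos: [0.5905, -0.0083, 0.1795]
ee_rot: [-0.003, 0.775, 0.631, -0.001]
force: [-0.2, 0.0, 0.4]
grip_width: 0.0661
```

```bash
python3 -c "
from h import *
th=.514+np.pi;go([*(SP+.043*np.array([np.cos(th),np.sin(th)])),.17],th)"
```

```text
t 11.05 pos [ 0.5905 -0.0083  0.1795] psi 1.367 q6 1.646 F [-0.2  0.   0.4] M [ 0.03 -0.06  0.01] w 0.0661
  now-frame offset [-176.2  -30.2    9.3] turn [-1.000e-03 -7.000e-03 -2.289e+00] | final-frame offset [ 138.7 -112.7    9.5]
```

>>> servo_tool(
  commands=[
    {"offset": [-15, 0, -5], "turn": [0, 0, -0.17]},
    {"offset": [0, 0, 0], "turn": [0, 0, -0.17]},
    {"offset": [0, 0, 0], "turn": [0, 0, -0.17]},
    {"offset": [0, 0, 0], "turn": [0, 0, -0.17]},
    {"offset": [0, 0, 0], "turn": [0, 0, -0.17]},
    {"offset": [0, 0, 0], "turn": [0, 0, -0.17]},
    {"offset": [0, 0, 0], "turn": [0, 0, -0.17]},
    {"offset": [0, 0, 0], "turn": [0, 0, -0.17]},
    {"offset": [0, 0, 0], "turn": [0, 0, -0.17]},
    {"offset": [0, 0, 0], "turn": [0, 0, -0.17]},
    {"offset": [0, 0, 0], "turn": [0, 0, -0.17]},
    {"offset": [0, 0, 0], "turn": [0, 0, -0.17]},
    {"offset": [0, 0, 0], "turn": [0, 0, -0.17]},
  ],
  hand=26,
)

```text
time_s: 12.68
ee_pos: [0.5925, -0.0241, 0.1962]
ee_rot: [0.007, -0.252, 0.968, -0.002]
force: [0.2, 0.7, 0.1]
grip_width: 0.0259
```

```bash
python3 - <<'E'
from h import *
th=.514+np.pi;go([*(SP+.043*np.array([np.cos(th),np.sin(th)])),.17],th)
E
```

```text
t 12.68 pos [ 0.5925 -0.0241  0.1962] psi -2.632 q6 -0.664 F [0.2 0.7 0.1] M [ 0.06 -0.04  0.01] w 0.0259
  now-frame offset [132.6 -98.4  25.2] turn [-0.008  0.013 -0.004] | final-frame offset [132.7 -98.   26.2]
```

>>> servo_tool(
  commands=[
    {"offset": [30, -22, 0], "turn": [-0.008, 0.013, -0.004]},
    {"offset": [38, -28, 0], "turn": [0, 0, 0]},
    {"offset": [38, -28, 0], "turn": [0, 0, 0]},
    {"offset": [24, -18, 10], "turn": [0, 0, 0]},
    {"offset": [3, -2, 5], "turn": [0, 0, 0]},
  ],
)

```text
time_s: 13.3
ee_pos: [0.5249, -0.1785, 0.1825]
ee_rot: [0.002, -0.256, 0.967, -0.001]
force: [0.6, -0.4, -0.5]
grip_width: 0.026
```

```bash
python3 - <<'E'
from h import *
th=.514+np.pi;go([*(SP+.043*np.array([np.cos(th),np.sin(th)])),.106],th)
t=robot.capture("top")[:,:,::-1];s=robot.capture("side")[:,:,::-1]
cv2.imwrite("pics/t2.png",t);cv2.imwrite("pics/s2.png",s)
z=lambda im,x,y,w,h:cv2.resize(im[y:y+h,x:x+w],(400,300),interpolation=cv2.INTER_CUBIC)
cv2.imwrite("pics/crops2.png",np.hstack([z(t,218,168,112,84),z(s,215,150,112,84)]))
E
```

```text
t 13.3 pos [ 0.5249 -0.1785  0.1825] psi -2.623 q6 -0.967 F [ 0.6 -0.4 -0.5] M [ 0.02 -0.01 -0.03] w 0.026
  now-frame offset [-1.9  3.4 76.5] turn [-0.003  0.003  0.004] | final-frame offset [-2.1  3.2 76.5]
```

View pics/crops2.png

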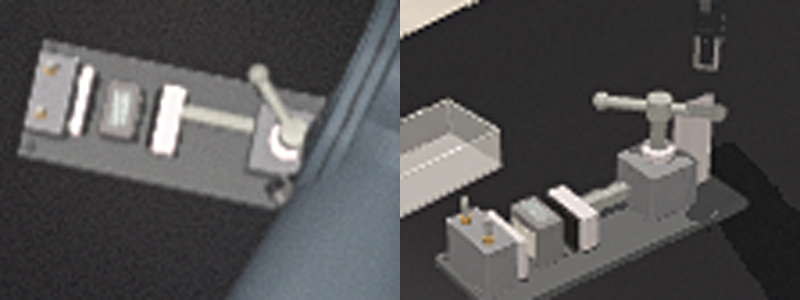

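The cartridge stands upright and square between the port face and the pusher (top crop about 122,110). Now I'm taking the handle.

>>> servo_tool(
  commands=[
    {"offset": [-2, 3, 15], "turn": [0, 0, 0.004]},
    {"offset": [0, 0, 15], "turn": [0, 0, 0]},
    {"offset": [0, 0, 10], "turn": [0, 0, 0]},
  ],
)

```text
time_s: 13.78
ee_pos: [0.5276, -0.1706, 0.1409]
ee_rot: [0.003, -0.257, 0.966, -0.001]
force: [-0.5, -0.0, -0.0]
grip_width: 0.0261
```

```bash
cat >>h.py <<'E'
def hd(r=.043,z=.106):
    s=robot.state();v=s["ee_pos"][:2]-SP;th=np.arctan2(v[1],v[0])
    x=Ro.from_quat(np.roll(s["ee_rot"],-1)).as_matrix()[:2,0];ps=np.arctan2(x[1],x[0])
    print("r",np.hypot(*v).round(4),"theta",th.round(3),"psi",ps.round(3),"Ft",(s["force"][:2]@[-np.sin(th),np.cos(th)]).round(2),"Fr",(s["force"][:2]@v/np.hypot(*v)).round(2),"Mspindle",(s["torque"][2]+v[0]*s["force"][1]-v[1]*s["force"][0]).round(3))
    go([*(SP+r*x),z],ps)
E
python3 -c "
from h import *
hd()"
```

```text
r 0.0389 theta -2.689 psi -2.622 Ft -0.19 Fr 0.42 Mspindle -0.067
t 13.78 pos [ 0.5276 -0.1706  0.1409] psi -2.622 q6 -0.955 F [-0.5 -0.  -0. ] M [-0.01  0.07 -0.06] w 0.0261
  now-frame offset [ 4.3 -2.5 34.9] turn [-0.003  0.005 -0.   ] | final-frame offset [ 4.1 -2.6 34.9]
```

>>> servo_tool(
  commands=[
    {"offset": [4, -2.5, 10], "turn": [-0.003, 0.005, 0]},
    {"offset": [0, 0, 15], "turn": [0, 0, 0]},
    {"offset": [0, 0, 5], "turn": [0, 0, 0]},
  ],
)

```text
time_s: 14.15
ee_pos: [0.5246, -0.1739, 0.1071]
ee_rot: [-0.001, -0.258, 0.966, 0.001]
force: [-0.1, 1.0, -0.3]
grip_width: 0.0262
```

```bash
python3 -c "
from h import *
hd()"
```

```text
r 0.0431 theta -2.65 psi -2.62 Ft -0.91 Fr -0.33 Mspindle -0.044
t 14.15 pos [ 0.5246 -0.1739  0.1071] psi -2.62 q6 -0.963 F [-0.1  1.  -0.3] M [ 0.01 -0.05 -0.  ] w 0.0262
  now-frame offset [-0.1 -1.3  1.1] turn [ 0.002 -0.002 -0.   ] | final-frame offset [-0.1 -1.3  1.1]
```

>>> servo_tool(
  commands=[
    {"offset": [0, 0, 0], "turn": [0, 0, 0]},
    {"offset": [0, 0, 0], "turn": [0, 0, 0]},
    {"offset": [0, 0, 0], "turn": [0, 0, 0]},
  ],
  hand=4,
)

```text
time_s: 14.52
ee_pos: [0.5244, -0.1743, 0.1068]
ee_rot: [-0.001, -0.257, 0.966, 0.001]
force: [0.5, -0.1, -1.4]
grip_width: 0.011
```

>>> servo_tool(
  commands=[
    {"offset": [-0.5, 6.4, 0], "turn": [0, 0, 0.15]},
    {"offset": [-0.5, 6.4, 0], "turn": [0, 0, 0.15]},
    {"offset": [-0.5, 6.4, 0], "turn": [0, 0, 0.15]},
    {"offset": [-0.5, 6.4, 0], "turn": [0, 0, 0.15]},
  ],
)

```text
time_s: 15.02
ee_pos: [0.5202, -0.1488, 0.1068]
ee_rot: [-0.0, 0.048, 0.999, 0.001]
force: [0.0, -0.8, -2.8]
grip_width: 0.0097
```

```bash
python3 -c "
from h import *
hd()"
```

```text
r 0.0427 theta 3.031 psi 3.045 Ft 0.79 Fr -0.11 Mspindle 0.215
t 15.03 pos [ 0.5202 -0.1488  0.1068] psi 3.045 q6 -0.307 F [ 0.  -0.8 -2.8] M [-0.07 -0.2   0.18] w 0.0097
  now-frame offset [ 0.3 -0.6  0.8] turn [ 0.001 -0.    -0.   ] | final-frame offset [ 0.3 -0.6  0.8]
```

>>> servo_tool(
  commands=[
    {"offset": [-0.5, 6.4, 0], "turn": [0, 0, 0.15]},
    {"offset": [-0.5, 6.4, 0], "turn": [0, 0, 0.15]},
    {"offset": [-0.5, 6.4, 0], "turn": [0, 0, 0.15]},
    {"offset": [-0.5, 6.4, 0], "turn": [0, 0, 0.15]},
    {"offset": [-0.5, 6.4, 0], "turn": [0, 0, 0.15]},
    {"offset": [-0.5, 6.4, 0], "turn": [0, 0, 0.15]},
    {"offset": [-0.5, 6.4, 0], "turn": [0, 0, 0.15]},
    {"offset": [-0.5, 6.4, 0], "turn": [0, 0, 0.15]},
    {"offset": [-0.5, 6.4, 0], "turn": [0, 0, 0.15]},
    {"offset": [-0.5, 6.4, 0], "turn": [0, 0, 0.15]},
    {"offset": [-0.5, 6.4, 0], "turn": [0, 0, 0.15]},
    {"offset": [-0.5, 6.4, 0], "turn": [0, 0, 0.15]},
    {"offset": [-0.5, 6.4, 0], "turn": [0, 0, 0.15]},
    {"offset": [-0.5, 6.4, 0], "turn": [0, 0, 0.15]},
    {"offset": [-0.5, 6.4, 0], "turn": [0, 0, 0.15]},
    {"offset": [-0.5, 6.4, 0], "turn": [0, 0, 0.15]},
    {"offset": [-0.5, 6.4, 0], "turn": [0, 0, 0.15]},
    {"offset": [-0.5, 6.4, 0], "turn": [0, 0, 0.15]},
  ],
)

```text
time_s: 17.27
ee_pos: [0.6039, -0.1411, 0.1068]
ee_rot: [0.001, 0.991, 0.135, -0.002]
force: [-0.9, -0.9, -1.3]
grip_width: 0.0099
```

```bash
python3 -c "
from h import *
hd()"
```

```text
r 0.0431 theta 0.293 psi 0.271 Ft -0.63 Fr -1.15 Mspindle 0.204
t 17.27 pos [ 0.6039 -0.1411  0.1068] psi 0.271 q6 2.535 F [-0.9 -0.9 -1.3] M [-0.07  0.13  0.23] w 0.0099
  now-frame offset [-0.   1.   0.8] turn [0.001 0.004 0.   ] | final-frame offset [-0.   1.   0.8]
```

>>> servo_tool(
  commands=[
    {"offset": [-0.5, 6.4, 0], "turn": [0, 0, 0.15]},
    {"offset": [-0.5, 6.4, 0], "turn": [0, 0, 0.15]},
  ],
)

```text
time_s: 17.52
ee_pos: [0.6055, -0.1541, 0.1068]
ee_rot: [0.001, 1.0, -0.019, -0.002]
force: [-0.4, 0.0, -1.6]
grip_width: 0.0103
```

>>> servo_tool(
  commands=[
    {"offset": [0, 0, 0], "turn": [0, 0, 0]},
    {"offset": [0, 0, 0], "turn": [0, 0, 0]},
    {"offset": [0, 0, -25], "turn": [0, 0, 0]},
    {"offset": [0, 0, -30], "turn": [0, 0, 0]},
  ],
  hand=26,
)

```text
time_s: 18.02
ee_pos: [0.6045, -0.1529, 0.161]
ee_rot: [0.0, 1.0, -0.015, -0.004]
force: [0.0, 0.5, -0.7]
grip_width: 0.0261
```

```bash
python3 -c "
from h import *
hd()"
```

```text
r 0.0419 theta 0.015 psi -0.03 Ft 0.53 Fr 0.04 Mspindle -0.049
t 18.02 pos [ 0.6045 -0.1529  0.161 ] psi -0.03 q6 2.817 F [ 0.   0.5 -0.7] M [ 0.01 -0.04 -0.07] w 0.0261
  now-frame offset [ 1.5  1.9 55. ] turn [0.    0.007 0.   ] | final-frame offset [ 1.2  1.9 55. ]
```

>>> servo_tool(
  commands=[
    {"offset": [-20, 0, -15], "turn": [0, 0, 0]},
    {"offset": [-32, 1, 0], "turn": [0, 0, -0.169]},
    {"offset": [-32, -6, 0], "turn": [0, 0, -0.169]},
    {"offset": [0, 0, 0], "turn": [0, 0, -0.169]},
    {"offset": [0, 0, 0], "turn": [0, 0, -0.169]},
    {"offset": [0, 0, 0], "turn": [0, 0, -0.169]},
    {"offset": [0, 0, 0], "turn": [0, 0, -0.169]},
    {"offset": [0, 0, 0], "turn": [0, 0, -0.169]},
    {"offset": [0, 0, 0], "turn": [0, 0, -0.169]},
    {"offset": [0, 0, 0], "turn": [0, 0, -0.169]},
    {"offset": [0, 0, 0], "turn": [0, 0, -0.169]},
    {"offset": [0, 0, 0], "turn": [0, 0, -0.169]},
    {"offset": [0, 0, 0], "turn": [0, 0, -0.169]},
    {"offset": [0, 0, 0], "turn": [0, 0, -0.169]},
    {"offset": [0, 0, 0], "turn": [0, 0, -0.169]},
    {"offset": [0, 0, 0], "turn": [0, 0, -0.169]},
    {"offset": [0, 0, 0], "turn": [0, 0, -0.169]},
    {"offset": [0, 0, 0], "turn": [0, 0, -0.169]},
    {"offset": [0, 0, 0], "turn": [0, 0, -0.169]},
    {"offset": [0, 0, 0], "turn": [0, 0, 0]},
  ],
)

```text
time_s: 20.52
ee_pos: [0.5259, -0.147, 0.195]
ee_rot: [0.013, -0.008, 1.0, -0.005]
force: [0.4, 0.4, 0.4]
grip_width: 0.026
```

```bash
python3 -c "
from h import *
th=np.pi-.035;go([*(SP+.043*np.array([np.cos(th),np.sin(th)])),.106],th)"
```

```text
t 20.52 pos [ 0.5259 -0.147   0.195 ] psi -3.125 q6 -0.413 F [0.4 0.4 0.4] M [-0.    0.05  0.02] w 0.026
  now-frame offset [ 8.7 -4.  88.9] turn [-0.01   0.027  0.052] | final-frame offset [ 6.1 -5.2 89. ]
```

>>> servo_tool(
  commands=[
    {"offset": [6, -5, 10], "turn": [-0.01, 0.027, 0.052]},
    {"offset": [0, 0, 25], "turn": [0, 0, 0]},
    {"offset": [0, 0, 10], "turn": [0, 0, 0]},
  ],
)

```text
time_s: 20.9
ee_pos: [0.5219, -0.1524, 0.1518]
ee_rot: [0.002, 0.021, 1.0, -0.001]
force: [-1.1, 0.3, 0.7]
grip_width: 0.0258
```

```bash
python3 -c "
from h import *
th=np.pi-.035;go([*(SP+.043*np.array([np.cos(th),np.sin(th)])),.106],th)"
```

```text
t 20.9 pos [ 0.5219 -0.1524  0.1518] psi 3.1 q6 -0.366 F [-1.1  0.3  0.7] M [-0.01  0.05 -0.02] w 0.0258
  now-frame offset [ 2.4  0.3 45.8] turn [-0.001  0.005 -0.007] | final-frame offset [ 2.2  0.2 45.8]
```

>>> servo_tool(
  commands=[
    {"offset": [2, 0, 20], "turn": [0, 0.005, -0.007]},
    {"offset": [0, 0, 18], "turn": [0, 0, 0]},
    {"offset": [0, 0, 6], "turn": [0, 0, 0]},
  ],
)

```text
time_s: 21.28
ee_pos: [0.52, -0.1521, 0.1055]
ee_rot: [0.0, 0.018, 1.0, -0.001]
force: [-0.3, 0.3, 0.2]
grip_width: 0.0259
```

>>> servo_tool(
  commands=[
    {"offset": [0, 0, 0], "turn": [0, 0, 0]},
    {"offset": [0, 0, 0], "turn": [0, 0, 0]},
    {"offset": [0, 0, 0], "turn": [0, 0, 0]},
  ],
  hand=4,
)

```text
time_s: 21.65
ee_pos: [0.5205, -0.1515, 0.1049]
ee_rot: [0.0, 0.018, 1.0, -0.0]
force: [-0.0, 1.3, -3.4]
grip_width: 0.0098
```

>>> servo_tool(
  commands=[
    {"offset": [-0.5, 6.4, 0], "turn": [0, 0, 0.15]},
    {"offset": [-0.5, 6.4, 0], "turn": [0, 0, 0.15]},
  ],
)

```text
time_s: 21.9
ee_pos: [0.5227, -0.1391, 0.1049]
ee_rot: [0.0, 0.171, 0.985, -0.0]
force: [1.0, 1.3, -4.3]
grip_width: 0.0101
```

```bash
python3 - <<'E'
from h import *
hd()
t=robot.capture("top")[:,:,::-1];s=robot.capture("side")[:,:,::-1]
z=lambda im,x,y,w,h:cv2.resize(im[y:y+h,x:x+w],(400,300),interpolation=cv2.INTER_CUBIC)
cv2.imwrite("pics/crops3.png",np.hstack([z(t,218,168,112,84),z(s,215,150,112,84)]))
E
```

```text
r 0.0425 theta 2.796 psi 2.798 Ft -1.62 Fr -0.5 Mspindle 0.113
t 21.9 pos [ 0.5227 -0.1391  0.1049] psi 2.798 q6 -0.04 F [ 1.   1.3 -4.3] M [ 0.06 -0.43  0.18] w 0.0101
  now-frame offset [ 0.5 -0.1 -1.1] turn [-0.  0. -0.] | final-frame offset [ 0.5 -0.1 -1.1]
```

View pics/crops3.png

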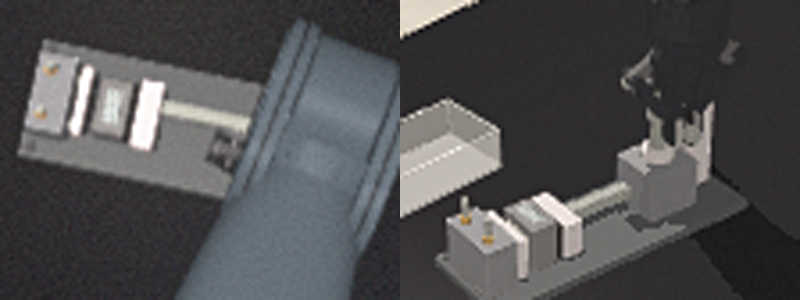

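The pusher has now met the cartridge and is sliding it squarely to the port face (crop about 112,110), with only a few mm left. From here I'm winding in small chunks.

>>> servo_tool(
  commands=[
    {"offset": [-0.2, 4.3, 0], "turn": [0, 0, 0.1]},
    {"offset": [-0.2, 4.3, 0], "turn": [0, 0, 0.1]},
    {"offset": [-0.2, 4.3, 0], "turn": [0, 0, 0.1]},
    {"offset": [-0.2, 4.3, 0], "turn": [0, 0, 0.1]},
  ],
)

```text
time_s: 22.5
ee_pos: [0.531, -0.1248, 0.1049]
ee_rot: [-0.0, 0.361, 0.933, -0.001]
force: [-0.0, 0.7, -2.8]
grip_width: 0.0097
```

```bash
python3 -c "
from h import *
hd()"
```

```text
r 0.0428 theta 2.404 psi 2.404 Ft -0.53 Fr 0.51 Mspindle 0.185
t 22.5 pos [ 0.531  -0.1248  0.1049] psi 2.404 q6 0.385 F [-0.   0.7 -2.8] M [ 0.05 -0.27  0.21] w 0.0097
  now-frame offset [ 0.2  0.  -1.1] turn [-0.002  0.    -0.   ] | final-frame offset [ 0.2  0.  -1.1]
```

>>> servo_tool(
  commands=[
    {"offset": [-0.2, 4.3, 0], "turn": [0, 0, 0.1]},
    {"offset": [-0.2, 4.3, 0], "turn": [0, 0, 0.1]},
    {"offset": [-0.2, 4.3, 0], "turn": [0, 0, 0.1]},
    {"offset": [-0.2, 4.3, 0], "turn": [0, 0, 0.1]},
  ],
)

```text
time_s: 23.0
ee_pos: [0.5443, -0.1147, 0.1049]
ee_rot: [-0.001, 0.538, 0.843, -0.001]
force: [0.9, 0.5, -2.8]
grip_width: 0.0103
```

```bash
python3 -c "
from h import *
hd()"
```

```text
r 0.043 theta 2.012 psi 2.005 Ft -1.03 Fr 0.1 Mspindle 0.155
t 23.0 pos [ 0.5443 -0.1147  0.1049] psi 2.005 q6 0.81 F [ 0.9  0.5 -2.8] M [ 0.09 -0.21  0.2 ] w 0.0103
  now-frame offset [ 0.   0.3 -1.1] turn [-0.003  0.    -0.   ] | final-frame offset [ 0.   0.3 -1.1]
```

>>> servo_tool(
  commands=[
    {"offset": [-0.2, 4.3, 0], "turn": [0, 0, 0.1]},
    {"offset": [-0.2, 4.3, 0], "turn": [0, 0, 0.1]},
    {"offset": [-0.2, 4.3, 0], "turn": [0, 0, 0.1]},
    {"offset": [-0.2, 4.3, 0], "turn": [0, 0, 0.1]},
  ],
)

```text
time_s: 23.5
ee_pos: [0.5605, -0.1105, 0.105]
ee_rot: [-0.002, 0.694, 0.72, -0.002]
force: [0.4, 0.5, -3.7]
grip_width: 0.0104
```

```bash
python3 -c "
from h import *
hd()"
```

```text
r 0.0431 theta 1.62 psi 1.607 Ft -0.43 Fr 0.5 Mspindle 0.208
t 23.5 pos [ 0.5605 -0.1105  0.105 ] psi 1.607 q6 1.224 F [ 0.4  0.5 -3.7] M [ 0.11 -0.18  0.23] w 0.0104
  now-frame offset [-0.1  0.6 -1.1] turn [-0.005  0.    -0.   ] | final-frame offset [-0.1  0.6 -1. ]
```

>>> servo_tool(
  commands=[
    {"offset": [-0.2, 4.3, 0], "turn": [0, 0, 0.1]},
    {"offset": [-0.2, 4.3, 0], "turn": [0, 0, 0.1]},
    {"offset": [-0.2, 4.3, 0], "turn": [0, 0, 0.1]},
    {"offset": [-0.2, 4.3, 0], "turn": [0, 0, 0.1]},
  ],
)

```text
time_s: 24.0
ee_pos: [0.577, -0.1129, 0.1049]
ee_rot: [-0.002, 0.823, 0.568, -0.003]
force: [-0.5, 1.4, -2.3]
grip_width: 0.0097
```

```bash
python3 -c "
from h import *
hd()"
```

```text
r 0.0431 theta 1.231 psi 1.209 Ft 0.95 Fr 1.17 Mspindle 0.278
t 24.0 pos [ 0.577  -0.1129  0.1049] psi 1.209 q6 1.626 F [-0.5  1.4 -2.3] M [ 0.13 -0.09  0.24] w 0.0097
  now-frame offset [-0.1  1.  -1.1] turn [-0.007  0.002 -0.   ] | final-frame offset [-0.1  1.  -1.1]
```

>>> servo_tool(
  commands=[
    {"offset": [-0.2, 4.3, 0], "turn": [0, 0, 0.1]},
    {"offset": [-0.2, 4.3, 0], "turn": [0, 0, 0.1]},
  ],
)

```text
time_s: 24.25
ee_pos: [0.5844, -0.1164, 0.1049]
ee_rot: [-0.003, 0.875, 0.484, -0.003]
force: [0.6, 1.2, -2.5]
grip_width: 0.0103
```

```bash
python3 -c "
from h import *
hd()"
```

```text
r 0.043 theta 1.042 psi 1.011 Ft 0.08 Fr 1.3 Mspindle 0.313
t 24.25 pos [ 0.5844 -0.1164  0.1049] psi 1.011 q6 1.822 F [ 0.6  1.2 -2.5] M [ 0.2  -0.1   0.31] w 0.0103
  now-frame offset [-0.   1.3 -1.1] turn [-0.008  0.003 -0.   ] | final-frame offset [-0.   1.4 -1.1]
```

>>> servo_tool(
  commands=[
    {"offset": [-0.2, 4.3, 0], "turn": [0, 0, 0.1]},
    {"offset": [-0.2, 4.3, 0], "turn": [0, 0, 0.1]},
  ],
)

```text
time_s: 24.5
ee_pos: [0.5909, -0.1212, 0.105]
ee_rot: [-0.003, 0.918, 0.396, -0.004]
force: [0.1, 1.3, -2.0]
grip_width: 0.0106
```

```bash
python3 -c "
from h import *
hd()"
```

```text
r 0.0429 theta 0.852 psi 0.813 Ft 0.78 Fr 1.03 Mspindle 0.519
t 24.5 pos [ 0.5909 -0.1212  0.105 ] psi 0.813 q6 2.015 F [ 0.1  1.3 -2. ] M [ 0.26 -0.11  0.49] w 0.0106
  now-frame offset [ 0.1  1.7 -1. ] turn [-0.009  0.005 -0.   ] | final-frame offset [ 0.1  1.7 -1. ]
```

```bash
python3 - <<'E'
from h import *
M=[]
for i in range(5):
    robot.capture("side");s=robot.state();v=s["ee_pos"][:2]-SP
    M.append([s["torque"][2],s["torque"][2]+v[0]*s["force"][1]-v[1]*s["force"][0]])
print(np.round(M,3),np.mean(M,0))
hd()
E
```

```text
[[0.241 0.226]
 [0.173 0.165]
 [0.186 0.158]
 [0.253 0.231]
 [0.277 0.257]] [0.22594743 0.20729097]
r 0.0429 theta 0.844 psi 0.815 Ft -0.46 Fr 1.47 Mspindle 0.257
t 24.75 pos [ 0.5912 -0.1215  0.1049] psi 0.815 q6 2.013 F [ 1.3  0.8 -3.3] M [ 0.11 -0.39  0.28] w 0.0103
  now-frame offset [ 0.1  1.2 -1.1] turn [-0.008  0.004 -0.   ] | final-frame offset [ 0.1  1.3 -1.1]
```

>>> servo_tool(
  commands=[
    {"offset": [-0.1, 2.2, 0], "turn": [0, 0, 0.05]},
  ],
)

```text
time_s: 24.88
ee_pos: [0.5924, -0.1226, 0.105]
ee_rot: [-0.003, 0.927, 0.374, -0.004]
force: [0.6, 2.1, -2.0]
grip_width: 0.0101
```

```bash
python3 - <<'E'
from h import *
hd()
for i in range(2):
    robot.capture("side");s=robot.state();v=s["ee_pos"][:2]-SP
    print(round(s["torque"][2]+v[0]*s["force"][1]-v[1]*s["force"][0],3))
t=robot.capture("top")[:,:,::-1];s=robot.capture("side")[:,:,::-1]
z=lambda im,x,y,w,h:cv2.resize(im[y:y+h,x:x+w],(400,300),interpolation=cv2.INTER_CUBIC)
cv2.imwrite("pics/crops4.png",np.hstack([z(t,218,168,56,42),z(s,215,180,72,54)]))
E
```

```text
r 0.0429 theta 0.806 psi 0.767 Ft 1.03 Fr 1.97 Mspindle 0.457
t 24.88 pos [ 0.5924 -0.1226  0.105 ] psi 0.767 q6 2.06 F [ 0.6  2.1 -2. ] M [ 0.33 -0.06  0.41] w 0.0101
  now-frame offset [ 0.1  1.7 -1.1] turn [-0.009  0.005 -0.   ] | final-frame offset [ 0.1  1.7 -1. ]
0.301
0.293
```

View pics/crops4.png

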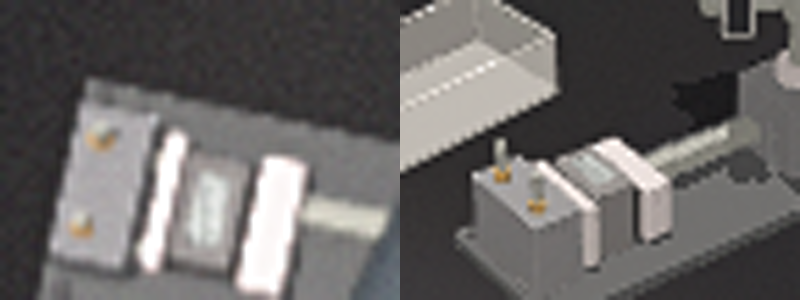

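The cartridge is clamped squarely between the port face and the pusher (crop about 210,210), with moving torque at about 0.46 N m. I'll take one more small step.

>>> servo_tool(
  commands=[
    {"offset": [-0.1, 2.2, 0], "turn": [0, 0, 0.05]},
  ],
)

```text
time_s: 25.2
ee_pos: [0.5937, -0.124, 0.105]
ee_rot: [-0.003, 0.936, 0.351, -0.004]
force: [0.5, 2.2, -1.9]
grip_width: 0.0101
```

```bash
python3 - <<'E'
from h import *
hd()
E
```

```text
r 0.0429 theta 0.759 psi 0.718 Ft 1.21 Fr 1.89 Mspindle 0.485
t 25.2 pos [ 0.5937 -0.124   0.105 ] psi 0.718 q6 2.107 F [ 0.5  2.2 -1.9] M [ 0.36 -0.15  0.43] w 0.0101
  now-frame offset [ 0.2  1.8 -1. ] turn [-0.009  0.005 -0.   ] | final-frame offset [ 0.2  1.8 -1. ]
```

The handle is firm at about 0.49 N m, so I'm letting go and rising clear.

>>> servo_tool(
  commands=[
    {"offset": [0, 0, 0], "turn": [0, 0, 0]},
    {"offset": [0, 0, 0], "turn": [0, 0, 0]},
    {"offset": [0, 0, 0], "turn": [0, 0, 0]},
    {"offset": [0, 0, -20], "turn": [0, 0, 0]},
    {"offset": [0, 0, -40], "turn": [0, 0, 0]},
    {"offset": [0, 0, -50], "turn": [0, 0, 0]},
    {"offset": [-30, -30, -30], "turn": [0, 0, 0]},
    {"offset": [-40, -40, 0], "turn": [0, 0, 0]},
    {"offset": [-40, -40, 0], "turn": [0, 0, 0]},
    {"offset": [-40, -40, 0], "turn": [0, 0, 0]},
    {"offset": [-20, -20, 0], "turn": [0, 0, 0]},
  ],
  hand=30,
)

```text
time_s: 26.58
ee_pos: [0.355, -0.1133, 0.2556]
ee_rot: [0.006, 0.936, 0.352, 0.001]
force: [1.3, -0.6, 0.8]
grip_width: 0.03
```

```bash
python3 - <<'E'
from h import *
t=robot.capture("top")[:,:,::-1];s=robot.capture("side")[:,:,::-1]
z=lambda im,x,y,w,h:cv2.resize(im[y:y+h,x:x+w],(400,300),interpolation=cv2.INTER_CUBIC)
cv2.imwrite("pics/crops5.png",np.vstack([np.hstack([z(t,218,168,112,84),z(s,215,165,112,84)]),np.hstack([z(t,0,0,512,384),z(s,0,0,512,384)])]))
E
```

```text
(no output)
```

View pics/crops5.png

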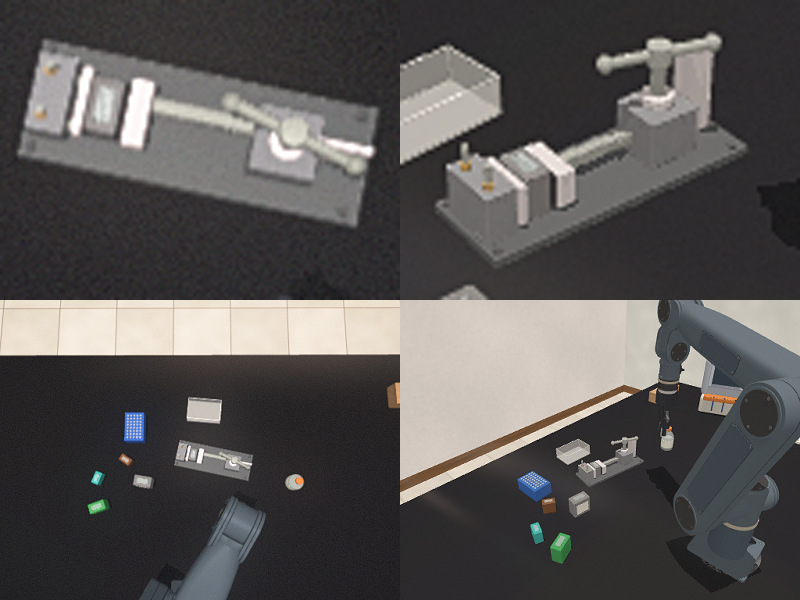

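Clear of the scene, the cartridge stays squarely pinched and upright. The handle sprang back a little, as the brief predicts, and the bystanders are unmoved. Handing in.

```bash
python3 -c "
from rig import robot
print(robot.finish_job(),robot.state()['time_s'])"
```

```text
the job is handed in; nothing more can be done
the job is handed in; nothing more can be done
```

I stood the small grey cartridge upright in the bay, let go of it, and wound the T-handle clockwise about 6 rad in two grips until it came up firm. I then released it, backed the arm clear and handed the job in at about 27 s of the 72 s allowed. No verdict came back.

**Torque:** The last readings while turning were 0.46 and then 0.49 N m. One earlier reading spiked to 0.52 N m, and the noise is about ±0.05. While the arm held still, the torque fell to 0.2–0.3 N m.

**Final pictures:** The cartridge is upright and pinched squarely between the pusher and the port block. The gripper is clear of everything, and the rack, tub and bottle look unmoved by eye; I did not measure them.

**Checks that failed or disagreed:**
- **Clamp origin:** The base plate is not centred on the clamp's origin. The fit put the spindle about 13 mm off, so I shifted the origin 12.5 mm along the clamp.
- **First grip on the cartridge:** It sat too high because the arm drifted, so I opened, lowered and gripped it again.
- **Handle spring-back:** After release, I measured about 0.3 rad in the picture, slightly more than the roughly 0.2 rad I expected. The cartridge still appears held.

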